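# Set out the marble moulds by size beside the torch

### The job

I am about to work a glass marble up through the graphite moulds, so set the four moulds out on the rack in order of size: one in the middle of each white tile, upright, the smallest on the tile nearest the torch and so on up to the largest on the tile furthest from it. Graphite chips, so set each one down gently, no dropping, and leave the blue glass vase standing where it is.

Things in the scene. Friction and masses are not known exactly. Their poses are not given: they have to be found in the camera images.
- mould_s: The smallest of four round graphite marble moulds: plain dark-grey cylinder 30 mm in diameter, 34 mm tall, standing loose on the bench with a 22 mm wide hemispherical cup in its top (thin bright ring at the lip). Origin at the centre of its underside, z up through the cup.
- mould_m: The second smallest of four round graphite marble moulds: plain dark-grey cylinder 39 mm in diameter, 38 mm tall, standing loose on the bench with a 30 mm wide hemispherical cup in its top (thin bright ring at the lip). Origin at the centre of its underside, z up through the cup.
- mould_l: The second largest of four round graphite marble moulds: plain dark-grey cylinder 48 mm in diameter, 43 mm tall, standing loose on the bench with a 38 mm wide hemispherical cup in its top (thin bright ring at the lip). Origin at the centre of its underside, z up through the cup.
- mould_xl: The largest of four round graphite marble moulds: plain dark-grey cylinder 58 mm in diameter, 49 mm tall, standing loose on the bench with a 47 mm wide hemispherical cup in its top (thin bright ring at the lip). Origin at the centre of its underside, z up through the cup.
- tile_a: White ceramic tile 73 x 73 x 8 mm, leftmost (seen from the robot) in the wooden rack. Fixed. Origin at the centre of its underside; its top face is 8 mm above that (24 mm above the bench) and level with the rack's wooden edges. y runs along the row to the left as seen from the robot, x across it away from the robot; tiles are 80 mm apart centre to centre.
- tile_b: White ceramic tile 73 x 73 x 8 mm, second from the left in the wooden rack. Fixed. Origin at the centre of its underside; its top face is 8 mm above that (24 mm above the bench) and level with the rack's wooden edges. y runs along the row to the left as seen from the robot, x across it away from the robot; tiles are 80 mm apart centre to centre.
- tile_c: White ceramic tile 73 x 73 x 8 mm, third from the left in the wooden rack. Fixed. Origin at the centre of its underside; its top face is 8 mm above that (24 mm above the bench) and level with the rack's wooden edges. y runs along the row to the left as seen from the robot, x across it away from the robot; tiles are 80 mm apart centre to centre.
- tile_d: White ceramic tile 73 x 73 x 8 mm, rightmost in the wooden rack. Fixed. Origin at the centre of its underside; its top face is 8 mm above that (24 mm above the bench) and level with the rack's wooden edges. y runs along the row to the left as seen from the robot, x across it away from the robot; tiles are 80 mm apart centre to centre. The rack is a fixed light-wood board 100 mm wide, 346 mm long, 24 mm high, with nothing but the four tiles on it.
- torch: Bench torch, unlit, screwed to the bench a little way off one end of the rack (left end or right end, differing from start to start): brass and steel barrel on a dark steel bracket, red and green valve knobs, nozzle pointing up and away from the robot. Base 105 x 85 mm, height 125 mm; keep clear of it. Origin at the centre of the base's underside. (A terracotta pot of steel mandrels, 180 mm tall, stands off the rack's other end.)
- vase: Finished bud vase of cobalt-blue glass, loose, standing among the moulds: 44 mm at the belly, 92 mm tall, narrow neck. Origin at the centre of its underside, z up. (A few slim tools up to 14 mm thick also lie between the moulds and the vase; neighbouring moulds or vase stand at least 140 mm apart, centre to centre.)
There are look-alikes about, which are no part of the job. Leave any orange or purple look-alike of the mould_xl alone. What is shaped like the mould_l but red is not meant.

How it is judged:
At the end, for the whole second after the job is handed in: Each mould stands upright (within 0.1 rad) and at rest on its own tile, its centre within 12 mm of the tile's centre, with sizes rising tile by tile from the torch's end of the rack: smallest on the tile nearest the torch, largest on the furthest (((y of torch in the frame of tile_b above 0 m and horizontal distance between mould_s and tile_a below 0.012 m and z of mould_s in the frame of tile_a between 0.004 and 0.012 m and angle between each of mould_s, mould_m, mould_l, mould_xl's own z axis and vertical below 0.1 rad and linear speed of each of mould_s, mould_m, mould_l, mould_xl below 0.02 m/s and horizontal distance between mould_m and tile_b below 0.012 m and z of mould_m in the frame of tile_b between 0.004 and 0.012 m and horizontal distance between mould_l and tile_c below 0.012 m and z of mould_l in the frame of tile_c between 0.004 and 0.012 m and horizontal distance between mould_xl and tile_d below 0.012 m and z of mould_xl in the frame of tile_d between 0.004 and 0.012 m) or (not (y of torch in the frame of tile_b above 0 m) and horizontal distance between mould_s and tile_d below 0.012 m and z of mould_s in the frame of tile_d between 0.004 and 0.012 m and angle between each of mould_s, mould_m, mould_l, mould_xl's own z axis and vertical below 0.1 rad and linear speed of each of mould_s, mould_m, mould_l, mould_xl below 0.02 m/s and horizontal distance between mould_m and tile_c below 0.012 m and z of mould_m in the frame of tile_c between 0.004 and 0.012 m and horizontal distance between mould_l and tile_b below 0.012 m and z of mould_l in the frame of tile_b between 0.004 and 0.012 m and horizontal distance between mould_xl and tile_a below 0.012 m and z of mould_xl in the frame of tile_a between 0.004 and 0.012 m))); the robot touches nothing.
It fails at once if the smallest mould is dropped or let fall (moving faster than 0.6 m/s out of the fingers, a fall of about 18 mm) (contact force between mould_s and the fingers below 0.01 N and linear speed of mould_s above 0.6 m/s).
It fails at once if the second smallest mould is dropped or let fall (moving faster than 0.6 m/s out of the fingers, a fall of about 18 mm) (contact force between mould_m and the fingers below 0.01 N and linear speed of mould_m above 0.6 m/s).
It fails at once if the second largest mould is dropped or let fall (moving faster than 0.6 m/s out of the fingers, a fall of about 18 mm) (contact force between mould_l and the fingers below 0.01 N and linear speed of mould_l above 0.6 m/s).
It fails at once if the largest mould is dropped or let fall (moving faster than 0.6 m/s out of the fingers, a fall of about 18 mm) (contact force between mould_xl and the fingers below 0.01 N and linear speed of mould_xl above 0.6 m/s).
It fails at once if the blue vase is shifted by more than 30 mm or tipped (distance of vase from where it was at the start of the episode above 0.03 m or angle between vase's own z axis and vertical above 0.35 rad).
It also fails if it takes over 102 s, if anything falls off the work surface, if the arm or the gripper's body presses on something with over 40 N, if the wrist force passes 120 N, or if a joint passes its speed limit or range.

### The arm

A 6-joint arm with a two-finger parallel gripper is mounted at the origin on the work surface. World frame = base frame: x ahead of the robot, y to its left, z up, the work surface at z = 0. Lengths are in m, angles in rad, forces in N, time in s.
With the tool pointing down it reaches from about 0.35 to 0.975 m from the base axis. Payload 7.1 kg.
Tool frame: the origin (TCP) lies midway between the tips of the shut fingers; the grasp point (between the pads) lies 19 mm behind it; z points along the fingers, y is the line along which they close (so a half turn about z gives the same grasp; the last joint's range is limited). The gripper opens to 88 mm and grips with 3 to 60 N. Pads are 20 mm wide; open, the fingers measure 115 mm over their backs; the gripper's body (75 mm by 178 mm) begins 61 mm behind the grasp point.
Start: joints at [1.221, 0.423, 1.63, -0, 1.089, -0.019], TCP at [0.203, 0.591, 0.223] pointing down, gripper open.
Joint ranges: [-3, 3], [-0.9, 2.11], [0.09, 2.58], [-1.31, 4.45], [0.11, 2.69], [-2.54, 2.54]. Speed limits (rad/s): [2.39, 2.39, 3.01, 3.14, 3.14, 3.14].

### API

Orientations are given as a unit quaternion [w, x, y, z].
In Python, from station import move_pose, movel, movej, command_gripper, wait, inverse_kinematics, read_camera, camera_info, MotionError, job_done, get_time, get_joint_pos, get_qvel, get_effort, get_tcp_pos, get_ee_rot, get_ft_force, get_ft_torque, get_grip_width, get_finger_force gives the robot as it stands. Calls block until the motion is done:
- move_pose(position, orientation): joint-space move of the TCP to a pose.
- movel(position, frame=None, v=0.15, until_force=None): straight line of the TCP; frame=None keeps the orientation; v is the mean speed in m/s. With until_force (N) it stops when the force on the tool has changed by that much, and returns True; else False.
- movej(angles): joint-space move.
- command_gripper(opening): opening from 0.0 (shut) to 1.0 (fully open); the grip force is fixed at half the most; returns when the fingers have stopped.
- wait(seconds).
- inverse_kinematics(position, orientation): joint angles nearest the present ones, or None.
- read_camera(name): name is "side" or "top" or "wrist"; returns the picture (384x512x3 uint8, red, green, blue); there is no depth.
- camera_info(name): a dict with "intrinsics" (3x3 intrinsics, pixels), "T" (4x4, takes a point from camera to world coordinates); the wrist camera has in their place "tool_from_camera" (4x4, takes a point from camera to tool coordinates, whose origin is the TCP and whose axes are the flange's). Camera axes: x right, y up, looking along -z (the intrinsics and any distortion apply to the point x, -y, -z); pixel columns grow to the right and rows downward; lengths in m; the calibration is good to about 2 mm. A picture is of the moment at which its call begins: read the wrist's pose just before it. camera_info takes no time and is no camera call.
A pose or a line that the arm cannot do raises MotionError and nothing moves.
- job_done(): hands the job in; it is judged then, once.
Readings, each from a call of its own:
- get_time(): time.
- get_joint_pos(): joint angles.
- get_qvel(): joint speeds.
- get_effort(): joint torques, N m.
- get_tcp_pos(): TCP position.
- get_ee_rot(): TCP orientation.
- get_ft_force(): force on the tool from outside, world axes, zero at the start.
- get_ft_torque(): the same for the moment, N m.
- get_grip_width(): opening from 0.0 (shut) to 1.0 (fully open).
- get_finger_force(): force on a finger pad.
Only numpy, scipy, OpenCV 4.12 (cv2) and the standard library are available. Lean on these libraries where they do the work, as an engineer would, in place of code of your own. Each camera call takes 0.05 s, during which the arm holds its last target. There are 200 camera calls.

## Working session

There is one attempt and no reset: what is moved stays moved. The work goes in short steps, each a Python script; the robot and the scene stay as the last script left them, time stands still between calls to the robot, and variables do not carry over. Pictures are saved under pics/ and viewed, at most 14 in all, crops included, and the job is handed in when it is done.

```bash
mkdir -p pics
python3 - <<'E'
from station import *
import cv2
for n in ("top","side"):
    i=camera_info(n); print(n,{k:(v.tolist() if hasattr(v,'tolist') else v) for k,v in i.items()})
    im=read_camera(n); cv2.imwrite(f"pics/{n}0.png",cv2.resize(im[:,:,::-1],(800,600),interpolation=cv2.INTER_CUBIC))
print(camera_info("wrist"),get_time(),get_ee_rot())
E
```

```text
top {'intrinsics': [[427.52666820390795, 0.0, 252.01154041169633], [0.0, 427.52666820390795, 198.3110092282774], [0.0, 0.0, 1.0]], 'T': [[-0.06823322775938934, 0.9742674487377905, -0.21481891201542827, 0.28255875035254113], [-0.9976509144392357, -0.06794213855178641, 0.008747498360488838, 0.011385004653584703], [-0.006072853373184802, 0.21491115405898983, 0.9766147225559019, 1.1413039968104033], [0.0, 0.0, 0.0, 1.0]]}
side {'intrinsics': [[368.4862579871033, 0.0, 255.74079931642592], [0.0, 368.4862579871033, 197.85908203011027], [0.0, 0.0, 1.0]], 'T': [[0.8130951245076019, 0.3427662290916355, -0.4705184700904607, 0.04715067855522192], [-0.5821170146560338, 0.4731784837459983, -0.6612426965704687, -0.6405200890090239], [-0.004012449365953073, 0.8115500198472909, 0.5842691721594996, 0.6211458036667137], [0.0, 0.0, 0.0, 1.0]]}
{'intrinsics': array([[313.48318087,   0.        , 253.34848584],
       [  0.        , 313.48318087, 195.09172819],
       [  0.        ,   0.        ,   1.        ]]), 'tool_from_camera': array([[ 2.39595891e-04,  9.54002815e-01,  2.99797552e-01,
         8.31864735e-02],
       [ 9.99999932e-01, -1.44701254e-04, -3.38730155e-04,
         4.83013672e-04],
       [-2.79768440e-04,  2.99797613e-01, -9.54002785e-01,
        -1.62136400e-01],
       [ 0.00000000e+00,  0.00000000e+00,  0.00000000e+00,
         1.00000000e+00]])} 0.1 [-1.43875451e-04  1.64669959e-01  9.86348480e-01 -6.77708288e-04]
```

View pics/top0.png

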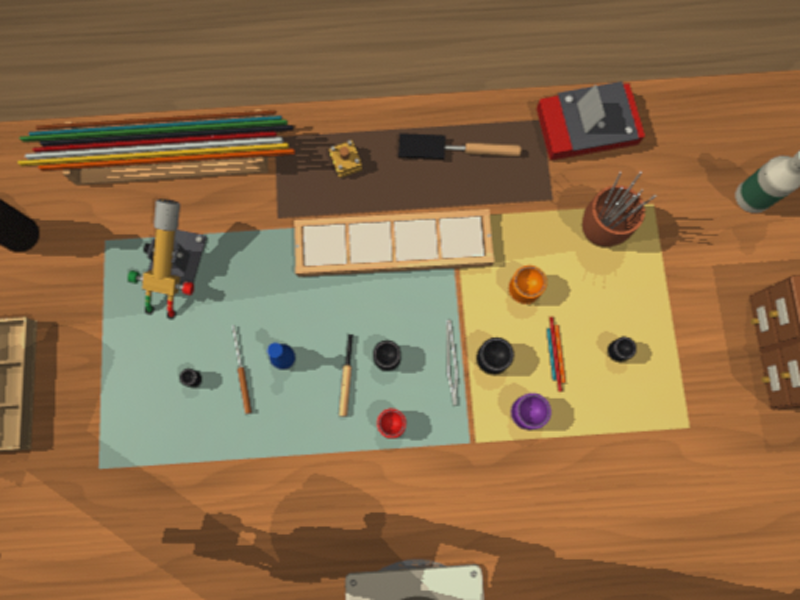

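View pics/side0.png

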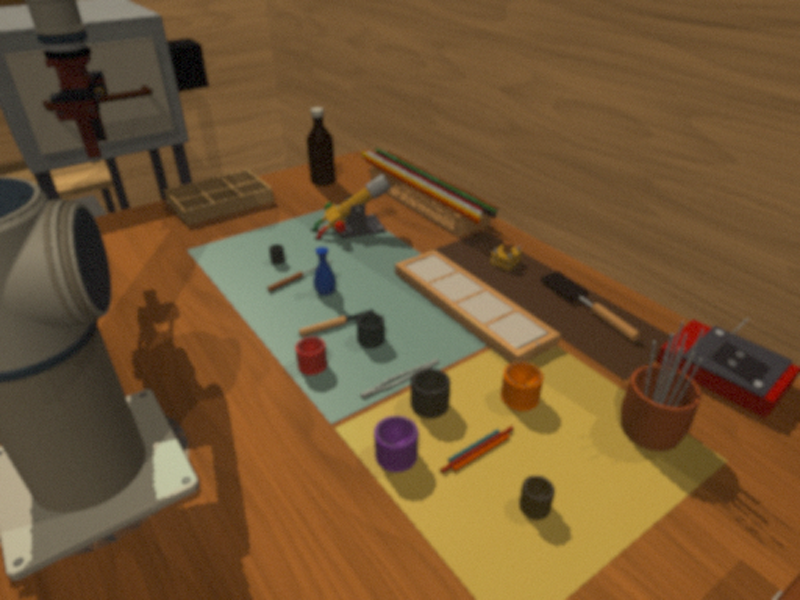

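The torch is at the left end, so s goes on a, m on b, l on c and xl on d. In the top view (800 px scale), s is at (190,377), m at (622,348), l at (387,355) and xl at (495,355). The vase is at (281,355), and the tiles run from (325,245) to (462,238). I'll enlarge this for better positions.

```bash
cat > h.py <<'E'
from station import *
import numpy as np, cv2
from scipy.spatial.transform import Rotation as R
Q=[0,2**-.5,2**-.5,0]
def ray(K,T,u,v,z):
    d=T[:3,:3]@np.array([(u-K[0,2])/K[0,0],-(v-K[1,2])/K[1,1],-1]); o=T[:3,3]
    return o+d*(z-o[2])/d[2]
def top_xy(u,v,z):
    i=camera_info("top"); return ray(np.array(i["intrinsics"]),np.array(i["T"]),u,v,z)[:2]
def wT():
    q=get_ee_rot(); T=np.eye(4); T[:3,:3]=R.from_quat([q[1],q[2],q[3],q[0]]).as_matrix(); T[:3,3]=get_tcp_pos()
    return T@np.array(camera_info("wrist")["tool_from_camera"])
KW=np.array(camera_info("wrist")["intrinsics"])
H=dict(s=.034,m=.038,l=.043,xl=.049); D=dict(s=.030,m=.039,l=.048,xl=.058)
E
python3 - <<'E'
from h import *
im=cv2.imread("pics/top0.png")
c=im[220:400,150:650]; 
for n,p in dict(s=(190,374),m=(622,344),l=(387,350),xl=(496,350)).items(): print(n,top_xy(p[0]/1.5625,p[1]/1.5625,H[n]))
for n,p in dict(a=(325,245),b=(370,243),c=(416,240),d=(462,237.5)).items(): print(n,top_xy(p[0]/1.5625,p[1]/1.5625,.024))
print(top_xy(528/1.5625,284/1.5625,.03),top_xy(281/1.5625,360/1.5625,.0),top_xy(612/1.5625,217/1.5625,.1),top_xy(168/1.5625,260/1.5625,.05))
E
```

```text
s [0.44062121 0.34744469]
m [ 0.44054606 -0.37448882]
l [0.45679367 0.01742649]
xl [ 0.44338993 -0.16213942]
a [0.65273119 0.11357693]
b [0.65085681 0.03472704]
c [ 0.65068946 -0.04604732]
d [ 0.64960578 -0.12683145]
[ 0.5563114  -0.23144594] [0.45887968 0.20100458] [ 0.6425246  -0.36630936] [0.63618587 0.3795376 ]
```

Run:
```python
from h import *
out={}
for n,p in dict(A=(.45,.37,.2),B=(.56,0,.28),C=(.46,-.34,.2)).items():
    move_pose(list(p),Q); T=wT(); im=read_camera("wrist"); np.save(f"T{n}.npy",T); cv2.imwrite(f"pics/w{n}.png",cv2.resize(im[:,:,::-1],(800,600),interpolation=cv2.INTER_CUBIC)); print(get_time())
```

```text
1.4083
2.925
4.3333
```

View pics/wA.png

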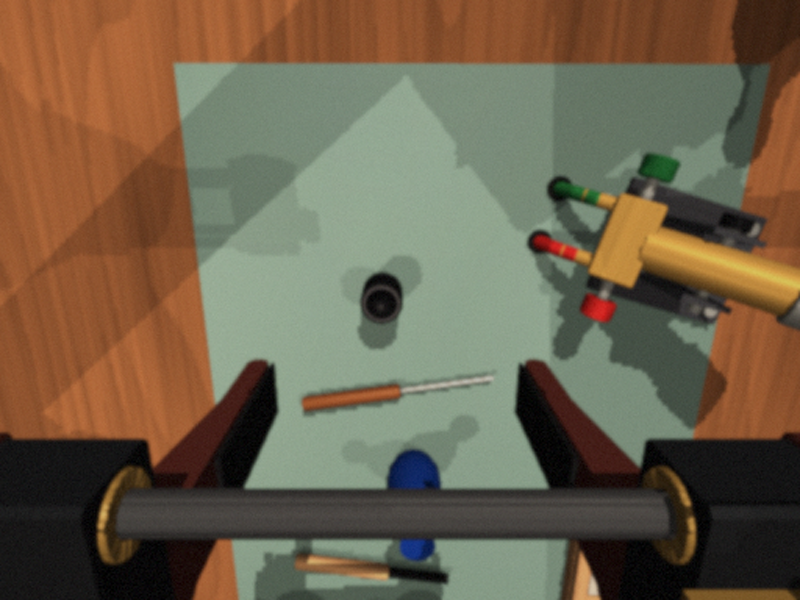

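View pics/wB.png

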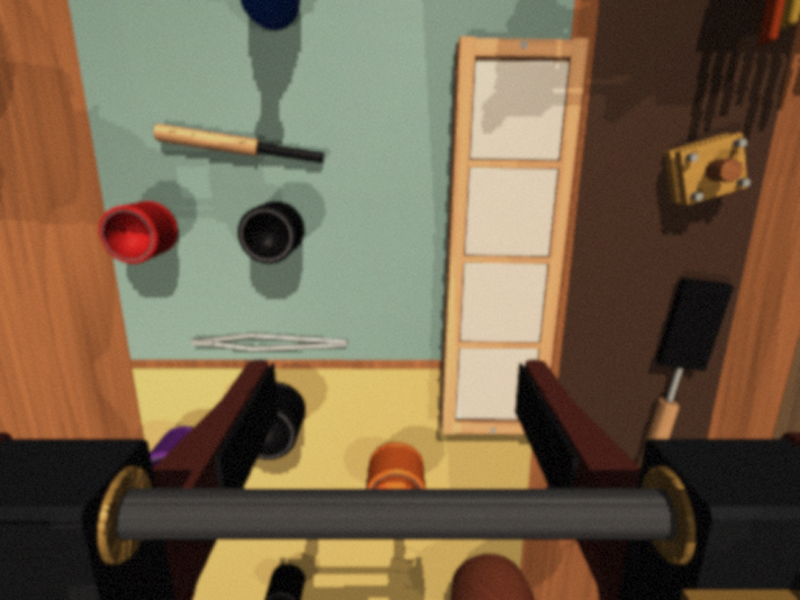

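View pics/wC.png

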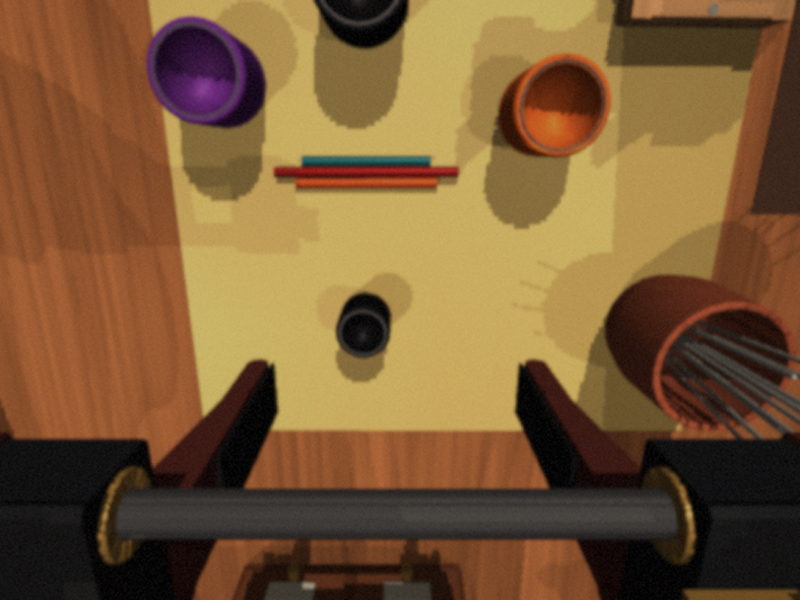

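Wrist pictures: in A, the s lip is at (382,303). In C, the m lip is at (364,332). In B, the l lip is at (268,233), and the tile centres are near a (520,109), b (511,212), c (504,303) and d (500,384). The xl mould is partly hidden, so I'll look at it again from its own hover.

Run:
```python
from h import *
f=lambda n,u,v,z: ray(KW,np.load(f"T{n}.npy"),(u+.5)/1.5625-.5,(v+.5)/1.5625-.5,z)[:2].round(4)
print("s",f("A",382,303,.034)); print("m",f("C",364,332,.038)); print("l",f("B",268,233,.043))
for n,c in dict(a=[(476,57),(570,62),(560,160),(471,158)],b=[(469,167),(558,170),(552,258),(464,254)],c=[(464,263),(549,265),(542,343),(459,340)]).items():
    p=np.array([f("B",*q,.024) for q in c]); print(n,p.mean(0),p.tolist())
move_pose([.45,-.15,.16],Q); T=wT(); im=read_camera("wrist"); np.save("TX.npy",T)
cv2.imwrite("pics/wX.png",cv2.resize(im[:,:,::-1],(800,600),interpolation=cv2.INTER_CUBIC)); print(get_time())
```

```text
s [0.4396 0.3527]
m [ 0.438  -0.3776]
l [0.4552 0.0208]
a [0.65745  0.115525] [[0.6212, 0.1541], [0.6941, 0.1507], [0.6937, 0.0779], [0.6208, 0.0794]]
b [0.656475 0.034625] [[0.6195, 0.0723], [0.6929, 0.07], [0.695, -0.0036], [0.6185, -0.0002]]
c [ 0.65565  -0.045175] [[0.6188, -0.0081], [0.693, -0.0098], [0.6935, -0.0828], [0.6173, -0.08]]
5.1833
```

View pics/wX.png

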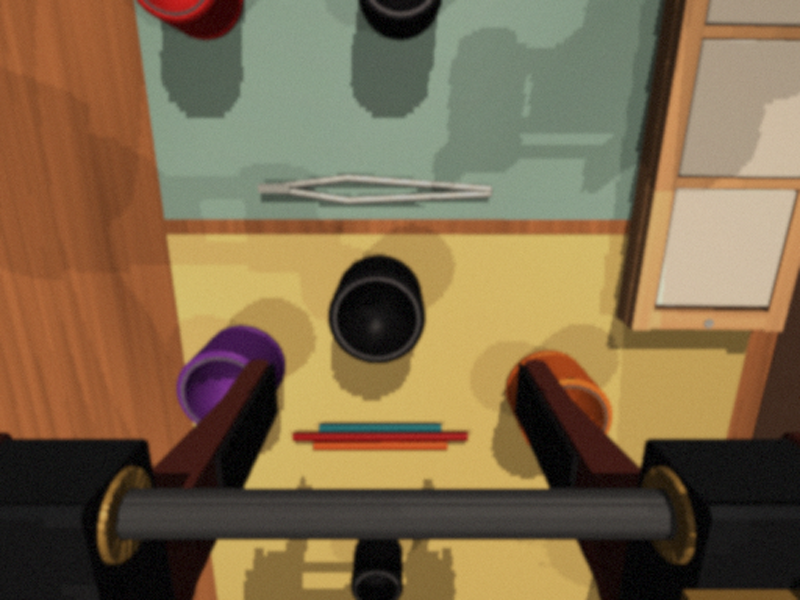

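xl's lip centre is at (377,319), and tile d's corners are (672,189), (797,190), (771,309) and (657,306). I'll pick xl now.

```bash
cat >> h.py <<'E'
TILE=dict(s=(.655,.1147),m=(.6543,.0347),l=(.6535,-.0456),xl=(.6527,-.126))
GZ=dict(s=.007,m=.009,l=.012,xl=.015)
def pick(n,xy):
    x,y=xy; g=GZ[n]
    move_pose([x,y,.12],Q); movel([x,y,g],v=.12)
    command_gripper(0.); print(n,"width",get_grip_width()*.088,get_finger_force())
    movel([x,y,.15],v=.15); print("lifted",get_grip_width()*.088,get_finger_force(),get_time())
def place(n,xy=None):
    x,y=xy or TILE[n]; g=GZ[n]+.024
    move_pose([x,y,.16],Q); movel([x,y,g+.012],v=.12)
    hit=movel([x,y,g-.004],v=.02,until_force=4); print("contact",hit,get_tcp_pos()[2]-g,get_ft_force())
    command_gripper(1.); movel([x,y,.16],v=.15); print(get_time())
E
python3 - <<'E'
from h import *
f=lambda u,v,z: ray(KW,np.load("TX.npy"),(u+.5)/1.5625-.5,(v+.5)/1.5625-.5,z)[:2].round(4)
p=f(377,319,.049); print(p)
d=np.array([f(*q,.024) for q in [(672,189),(797,190),(771,309),(657,306)]]);print(d.mean(0),d.tolist())
if np.hypot(*(p-[.4434,-.162]))<.012: pick("xl",p)
E
```

```text
[ 0.4399 -0.1618]
[ 0.654125 -0.125675] [[0.6156, -0.0885], [0.6904, -0.089], [0.6921, -0.1636], [0.6184, -0.1616]]
xl width 0.05787152070545169 30.000774264335632
lifted 0.057876105770235185 29.99957710504532 8.125
```

Run:
```python
from h import *
place("xl")
T=wT(); im=read_camera("wrist"); np.save("TY.npy",T)
cv2.imwrite("pics/wY.png",cv2.resize(im[:,:,::-1],(800,600),interpolation=cv2.INTER_CUBIC))
pick("l",(.456,.0200))
```

```text
contact True 4.5938610020543336e-05 [ 1.50524045 -0.40746275  3.54750725]
12.2667
l width 0.047784677812765484 30.000974535942078
lifted 0.047858160081637964 29.998513162136078 16.1083
```

View pics/wY.png

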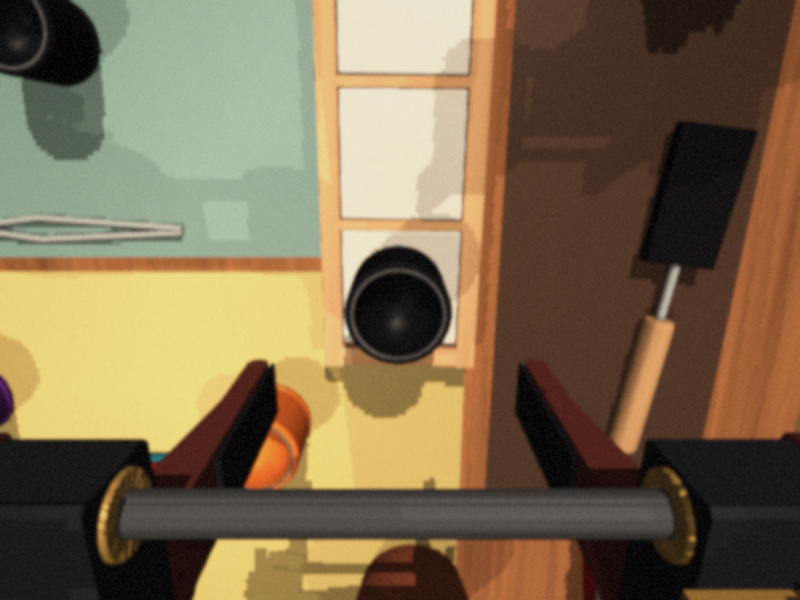

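xl stands on d, with its lip at (398,314) and the tile corners near (342,230), (461,231), (456,345) and (345,344). I'll check that offset, then continue.

Run:
```python
from h import *
f=lambda u,v,z: ray(KW,np.load("TY.npy"),(u+.5)/1.5625-.5,(v+.5)/1.5625-.5,z)[:2].round(4)
print(f(398,314,.073),np.mean([f(*q,.024) for q in [(342,230),(461,231),(456,345),(345,344)]],0))
print(np.mean([f(*q,.024) for q in [(338,87),(468,88),(462,219),(340,218)]],0))
place("l"); pick("m",(.439,-.3762)); place("m")
```

```text
[ 0.6524 -0.1254] [ 0.65435  -0.125425]
[ 0.654675 -0.0447  ]
contact True -0.00012612586136769716 [-0.69754345 -0.1768496   4.06726464]
20.4083
m width 0.038103507552942215 30.000270903110504
lifted 0.03837473298481199 29.99977022409439 24.8583
contact True -0.00020384401145932818 [-1.03239176  0.27677398  3.81972504]
30.1667
```

Run:
```python
from h import *
pick("s",(.440,.3512)); place("s")
move_pose([.56,.03,.30],Q); T=wT(); np.save("TZ.npy",T); im=read_camera("wrist"); print(get_time())
cv2.imwrite("pics/wZ.png",cv2.resize(im[:,:,::-1],(800,600),interpolation=cv2.INTER_CUBIC))
move_pose([.25,.5,.3],Q)
im=read_camera("top")[120:290,80:330]; cv2.imwrite("pics/top1.png",cv2.resize(im[:,:,::-1],(800,544),interpolation=cv2.INTER_CUBIC))
```

```text
s width 0.02966486738126646 30.000171661376953
lifted 0.029509260198122285 29.999931156635284 34.725
contact True -0.0003391536600655838 [0.83014813 0.41004333 3.90496083]
39.7
40.5333
```

View pics/wZ.png

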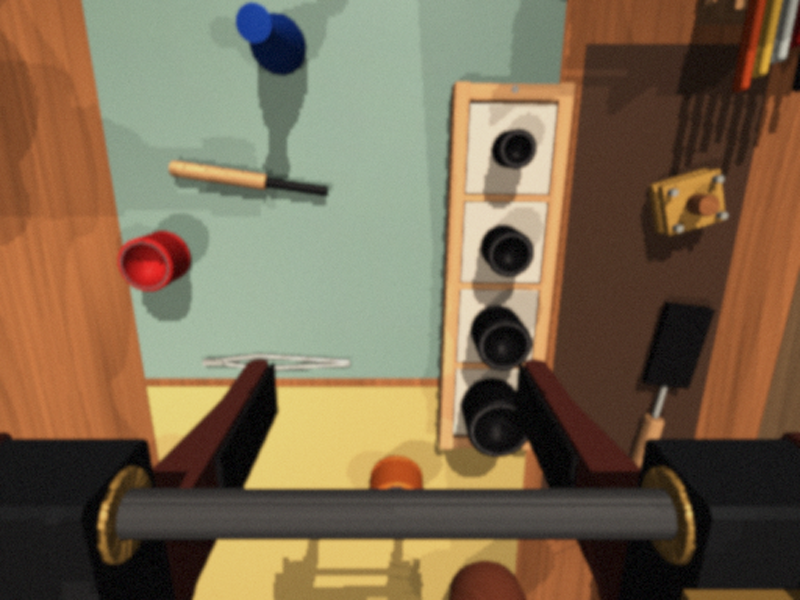

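View pics/top1.png

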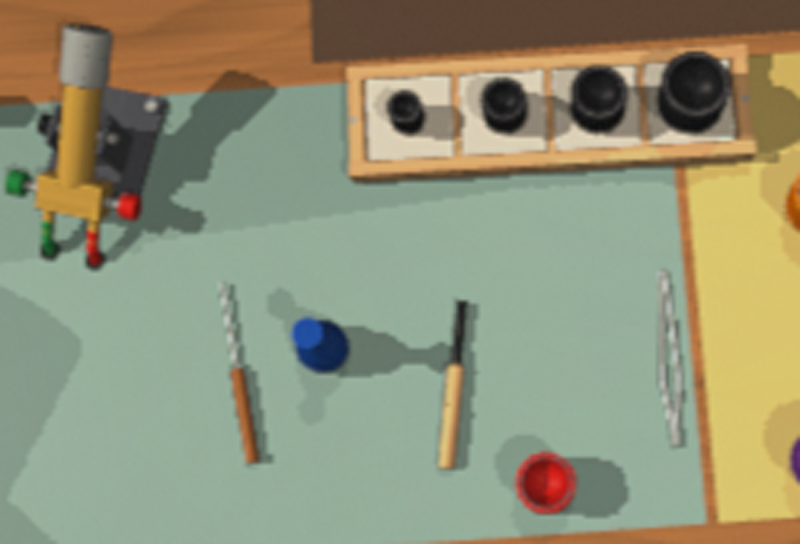

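All four are upright in order, and the vase hasn't moved. In wZ the lips are at s (518,149), m (510,250) and l (504,343). I'll check the offsets from the tile centres and hand in if they are below 8 mm.

Run:
```python
from h import *
f=lambda u,v,z: ray(KW,np.load("TZ.npy"),(u+.5)/1.5625-.5,(v+.5)/1.5625-.5,z)[:2]
a=np.mean([f(*q,.024) for q in [(469,101),(558,103),(549,195),(466,194)]],0)
ok=True
for i,(n,u,v) in enumerate([("s",518,149),("m",510,250),("l",504,343)]):
    e=f(u,v,.024+H[n])-(a+np.array([-.001,-.08])*i); print(n,e.round(4)); ok&=np.hypot(*e)<.008
if ok: job_done(); print("handed in")
```

```text
s [-0.0017  0.0002]
m [-0.0023  0.0008]
l [-0.002   0.0005]
the job is handed in; nothing more can be done
handed in
```

The four moulds stand upright on the rack in order, smallest nearest the torch to largest furthest, each measured within about 3 mm of its tile's centre; the vase looks unmoved, and the job is handed in.

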